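# Centre the brioche on its display stand

## Robot

A 6-joint arm with a two-finger parallel gripper is mounted at the origin on the work surface. World frame = base frame: x ahead of the robot, y to its left, z up, the work surface at z = 0. Lengths are in m, angles in rad, forces in N, time in s.
With the tool pointing down it reaches from about 0.35 to 0.85 m from the base axis. Payload 8.1 kg.
Tool frame: the origin (TCP) lies on the centre line of the jaws, within the pads' length; the fingertips stand 17 mm ahead of it and the grasp point (between the pads) lies 2 mm behind it; z points along the fingers, y is the direction in which the jaws open and shut (so a half turn about z gives the same grasp; the last joint's range is limited). The gripper opens to 93 mm and grips with 3 to 60 N. Pads are 15 mm wide; open, the fingers measure 128 mm over their backs; the gripper's body (75 mm by 188 mm) begins 65 mm behind the grasp point.
Start: joints at [1.232, 0.13, 1.488, -0, 1.523, -0.085], TCP at [0.151, 0.581, 0.236] pointing down, gripper open.
Joint ranges: [-2.96, 2.96], [-0.89, 2.26], [0.02, 2.5], [-1.34, 4.48], [0, 2.73], [-2.66, 2.66]. Speed limits (rad/s): [2.39, 2.39, 2.79, 3.14, 3.14, 3.14].

## Interface

Orientations are given as a rotation vector (axis times angle).
In Python, from cell import robot, capture, camera_params gives the robot as it stands.
- The arm moves only by the shell command python3 -m pendant 'ROWS' [FORCE]. ROWS is JSON, a list of rows, each a list of 5 numbers: the shift along the tool's x, y, z in m, then the turn about the tool's z in degrees, then the gripper command: -1 is shut, 1 is fully open, values between are in proportion. In form: [[dx, dy, dz, roll, gripper], ...]. A call has 1 to 8 rows; each row is the pose to reach, as a shift and turn from the pose commanded when the call began, along the tool's axes at that moment; what a row does not reach only later rows make up. A row lasts 1/10 s, in which the tool goes at most 50 mm and 8.59 degrees, less where a joint would pass 70% of its speed; a pose out of reach is approached as far as the arm can. A call with a gripper value outside its range is refused whole. The fingers move at their own pace and stop on an object; FORCE is the grip in N (left out, the last holds). Time passes only in rows, so rows that repeat a pose let the fingers close. It gives the time, the measured TCP pose, the force and the opening at its end, in the units of the state.
- robot.get_obs(): the state, without advancing time (a new reading comes with each control period).
- capture(name): name is "scene" or "side" or "wrist"; returns the picture (400x640x3 uint8, red, green, blue); there is no depth.
- camera_params(name): a dict with "fx", "fy", "cx", "cy" (pixels), "cam_to_world" (4x4, takes a point from camera to world coordinates). Camera axes: x right, y up, looking along -z (the intrinsics and any distortion apply to the point x, -y, -z); pixel columns grow to the right and rows downward; lengths in m; the calibration is good to about 2 mm. A picture is of the moment at which its call begins: read the wrist's pose just before it. camera_params takes no time and is no camera call; for the wrist camera it gives the pose at the moment of the call.
- robot.sign_off(): hands the job in, once; it reports no verdict.
The state is a dict: "clock": time; "q": joint angles; "qvel": joint speeds; "joint_torque": joint torques, N m; "ee_pos": TCP position; "tcp_rot": TCP orientation; "contact_force": force on the tool from outside, world axes, zero at the start; "torque": the same for the moment, N m; "grip_width": opening from 0.0 (shut) to 1.0 (fully open).
Only numpy, scipy, OpenCV 4.12 (cv2) and the standard library are available. Lean on these libraries where they do the work, as an engineer would, in place of code of your own. Each camera call takes 0.05 s, during which the arm holds its last target.

## Task

On the bakery counter a brioche stands off to one side of its small white footed cake stand. With light taps of a fingertip, without gripping, lifting or tipping it, nudge the brioche gently into the middle of the stand, so that the rim shows evenly all round. Leave the stand where it is and the other things on the counter alone.

Things in the scene. Friction and masses are not known exactly. Their poses are not given: they have to be found in the camera images.
- brioche: The bun to centre: golden brown, small round head, pleated brown case; rigid, 60 to 130 g, unsteady. Round about z; origin at the centre of its underside. Foot 44 mm across, flaring to a crown 72 mm across from 28 to 37 mm height: push this belt, which a vertical finger meets first; narrows to a head, top at 72 mm. Pushed level and slowly it slides (under 1 N); pushed higher or knocked it rocks or topples.
- stand_center (a point): Centre of the flat round top of the white ceramic cake stand, on its surface, 90 mm above the counter (z up). The top is a disc 116 mm across and 8 mm thick, with no raised rim; below it a stem 32 mm thick and a round foot 110 mm across. The stand is loose and weighs 0.9 kg.
- stand: The same cake stand; origin at the centre of its underside, on the counter, directly below stand_center.
- spare: A second, identical brioche standing on the counter itself, to be left alone. Origin at the centre of its underside, 72 mm wide and 72 mm high.
- shaker: A glass sugar shaker with a steel cap on the counter, 54 mm across, 97 mm high, origin at the centre of its underside; leave alone.
- cookies: A stack of round pale cookies on the counter, 66 mm across, 48 mm high, in one piece, origin at the centre of its underside; leave alone.
Not all that is in view belongs to the job. Of the things that look like the stand, the largest one is meant. Leave any turquoise look-alike of the brioche alone.

How it is judged:
By the outcome, as a careful person would: the job done as asked, in the order asked, and still so for the second after the job is handed in, with the robot touching nothing.
It also fails if it takes over 51 s, if anything falls off the work surface, if the arm or the gripper's body presses on something with over 40 N, if the wrist force passes 120 N, or if a joint passes its speed limit or range.

## Working session

There is one attempt and no reset: what is moved stays moved. The work goes in short steps, Python scripts to look and compute and a shell command to move; the robot and the scene stay as the last step left them, time stands still between calls to the robot, and variables do not carry over. Pictures are saved under pics/ and viewed, and the job is handed in when it is done.

```bash
mkdir -p pics; ls; python3 - <<'E'
from cell import robot,capture,camera_params
import cv2,numpy as np
for n in ("scene","side","wrist"):
    im=capture(n); cv2.imwrite(f"pics/{n}0.png",im[:,:,::-1])
    p=camera_params(n); print(n,p["fx"],p["fy"],p["cx"],p["cy"],[k for k in p]); print(np.round(p["cam_to_world"],4))
o=robot.get_obs(); print(o)
E
```

```text
pics
scene 433.7841976346645 433.7841976346645 321.14693354949543 213.58189083448343 ['fx', 'fy', 'cx', 'cy', 'cam_to_world']
[[-0.2682 -0.7209  0.639   1.0747]
 [ 0.9633 -0.2106  0.1667  0.1475]
 [ 0.0144  0.6603  0.7509  0.6831]
 [ 0.      0.      0.      1.    ]]
side 409.7491337796676 409.7491337796676 321.22698583789565 199.84277453834667 ['fx', 'fy', 'cx', 'cy', 'cam_to_world']
[[ 0.9354  0.1802 -0.3043  0.308 ]
 [-0.3535  0.5004 -0.7904 -0.6472]
 [ 0.0099  0.8469  0.5317  0.4991]
 [ 0.      0.      0.      1.    ]]
wrist 327.34259717468194 327.34259717468194 322.55174145357716 202.66958858865107 ['fx', 'fy', 'cx', 'cy', 'cam_to_world']
[[ 0.2514 -0.9347 -0.2512  0.0804]
 [ 0.9679  0.2425  0.0662  0.599 ]
 [-0.001  -0.2597  0.9657  0.3836]
 [ 0.      0.      0.      1.    ]]
{'clock': 0.15, 'q': array([ 1.23163008e+00,  1.30991681e-01,  1.48901932e+00,  2.73265916e-05,
        1.52302081e+00, -8.53734711e-02]), 'qvel': array([ 0.0001613 , -0.00133732, -0.00235397,  0.00137004, -0.00018707,
        0.00281691]), 'joint_torque': array([ 1.47397317e-03, -5.60468960e+01, -4.92342281e+01,  7.71282753e-02,
        3.02935252e-02, -1.48228378e-04]), 'ee_pos': array([0.15046024, 0.58039725, 0.23483142]), 'tcp_rot': array([-3.97547926e-01, -3.11600427e+00,  2.20062318e-03]), 'contact_force': array([-0.43671082, -0.49073084,  0.52922202]), 'torque': array([ 0.02185929, -0.0289793 , -0.01769337]), 'grip_width': 1.000192620177719}
```

View pics/scene0.png

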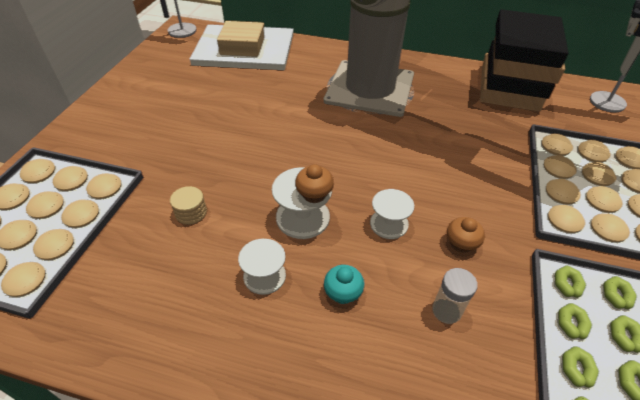

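View pics/side0.png

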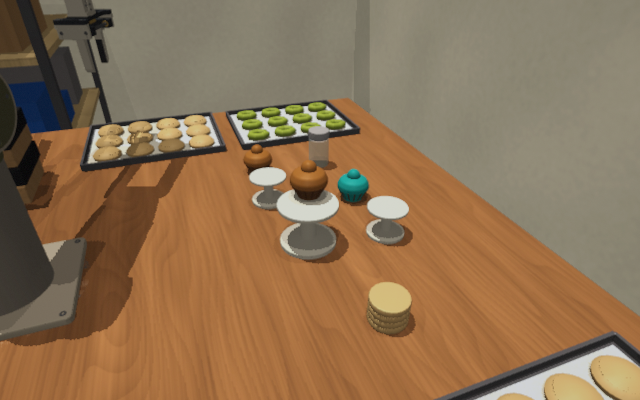

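View pics/wrist0.png

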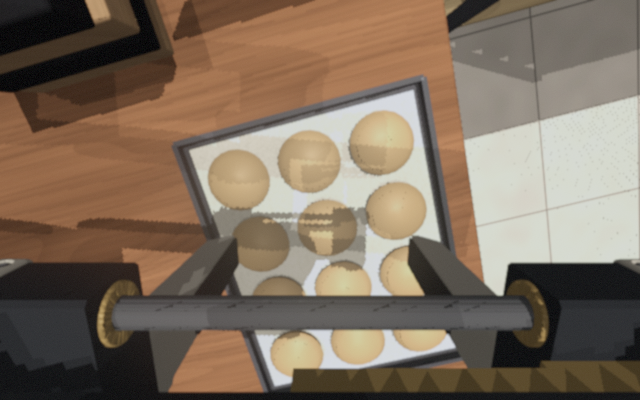

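Candidates for the stand: (302,190) in the scene view is the largest and carries the bun; (393,207) and (262,260) are small look-alikes. Candidates for the brioche: (314,183) brown and on the stand; (465,235) is the spare; (344,285) is turquoise. I choose the stand at (302,190) and the bun at (314,183), and check both in a crop.

```bash
python3 - <<'E'
import cv2,numpy as np
a=cv2.imread("pics/scene0.png")[145:245,250:430]; b=cv2.imread("pics/side0.png")[150:260,255:415]
a=cv2.resize(a,(720,400),interpolation=2);b=cv2.resize(b,(800,550),interpolation=2)
cv2.imwrite("pics/c1.png",a);cv2.imwrite("pics/c2.png",b)
E
```

```text
(no output)
```

View pics/c1.png

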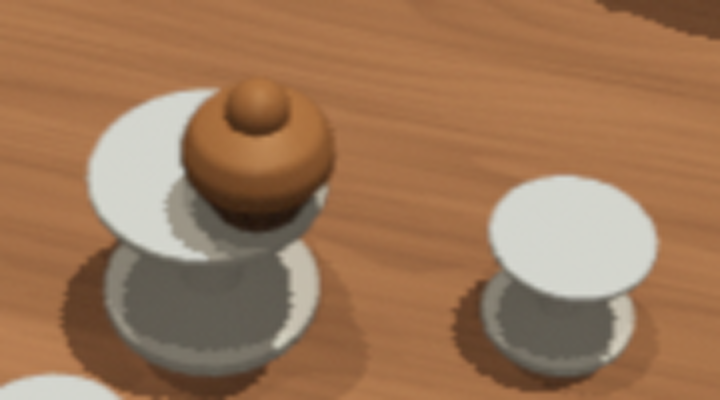

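View pics/c2.png

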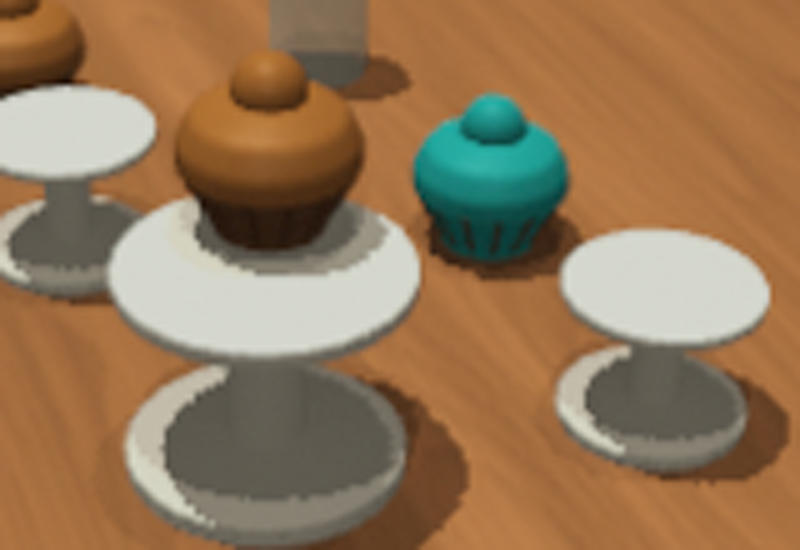

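The crops confirm the choice: the large stand with the brown bun, shifted toward +y and −x. Next I'll write the measuring helper.

```bash
cat > h.py <<'E'
from cell import robot,capture,camera_params
import cv2,numpy as np
from scipy.optimize import least_squares
def cast(p,uv,z):
    uv=np.atleast_2d(uv).astype(float); T=p["cam_to_world"]
    d=np.c_[(uv[:,0]-p["cx"])/p["fx"],-(uv[:,1]-p["cy"])/p["fy"],-np.ones(len(uv))]@T[:3,:3].T
    o=T[:3,3]; return (o+d*((z-o[2])/d[:,2])[:,None])[:,:2]
def proj(p,X):
    T=p["cam_to_world"]; c=T[:3,:3].T@(np.array(X)-T[:3,3]); return np.array([p["cx"]+p["fx"]*c[0]/-c[2],p["cy"]-p["fy"]*c[1]/-c[2]])
def big(m,near):
    n,l,s,c=cv2.connectedComponentsWithStats(m.astype(np.uint8)); ok=[i for i in range(1,n) if s[i,4]>60]
    i=min(ok,key=lambda i:np.hypot(*(c[i]-near))); return l==i
def circ(P,r,g):
    f=least_squares(lambda c:np.hypot(*(P-c).T)-r,g,loss="soft_l1",f_scale=.0007)
    res=np.hypot(*(P-f.x).T)-r; return f.x,res
def stand(im,p,guess):
    hsv=cv2.cvtColor(im,cv2.COLOR_RGB2HSV); w=(hsv[...,1]<40)&(hsv[...,2]>90)
    yy,xx=np.mgrid[:400,:640]; P=cast(p,np.c_[xx.ravel(),yy.ravel()],.09).reshape(400,640,2)
    w&=np.hypot(*(P-guess).transpose(2,0,1))<.075
    cs,_=cv2.findContours(w.astype(np.uint8),cv2.RETR_EXTERNAL,cv2.CHAIN_APPROX_NONE)
    c=max(cs,key=cv2.contourArea)[:,0,:]
    Q=cast(p,c,.09); g=np.array(guess)
    T=p["cam_to_world"][:3,3][:2]-g; T/=np.hypot(*T)
    for k in range(4):
        # keep points on the ring; drop the near side (underside edge visible there)
        rr=np.hypot(*(Q-g).T); s=((Q-g)@T)/rr
        keep=(abs(rr-.058)<(.012,.006,.003,.002)[k])&(s<.3)
        g,res=circ(Q[keep],.058,g)
    return g,keep.sum(),np.abs(res).mean(),c[keep]
def bun(im,p,seed):
    hsv=cv2.cvtColor(im,cv2.COLOR_RGB2HSV)
    return hsv
E
python3 - <<'E'
from h import *
import cv2
for n,px in (("scene",(300,185)),("side",(308,205))):
    im=cv2.imread(f"pics/{n}0.png")[:,:,::-1].copy(); p=camera_params(n)
    g=cast(p,px,.09)[0]; c,k,r,pts=stand(im,p,g); print(n,"guess",g.round(4),"centre",c.round(4),k,r)
    hsv=cv2.cvtColor(im,cv2.COLOR_RGB2HSV)
    for q in ([(314,165),(314,185),(314,200),(290,180),(320,150),(330,240)] if n=="scene" else [(308,165),(308,182),(309,195),(300,215),(350,240)]):
        print(q,hsv[q[1],q[0]])
E
```

```text
scene guess [ 0.5106 -0.0431] centre [ 0.5172 -0.0364] 44 0.0006717816136505846
(314, 165) [ 14 160 175]
(314, 185) [ 14 145 180]
(314, 200) [ 13 166  40]
(290, 180) [ 39   8 213]
(320, 150) [ 13 141 170]
(330, 240) [ 13 143 152]
side guess [ 0.5129 -0.0476] centre [ 0.5127 -0.0415] 39 0.000737075948763818
(308, 165) [ 15 174 163]
(308, 182) [ 14 175 137]
(309, 195) [ 11 168  44]
(300, 215) [ 36  12 215]
(350, 240) [ 14 155 178]h.py:26: RuntimeWarning: invalid value encountered in divide
  rr=np.hypot(*(Q-g).T); s=((Q-g)@T)/rr
```

```bash
python3 - <<'E'
from h import *
ps=camera_params("scene");pd=camera_params("side")
def tri(a,b):
    A=[];B=[]
    for p,uv in ((ps,a),(pd,b)):
        o=p["cam_to_world"][:3,3]; q=np.r_[cast(p,uv,0)[0],0]; d=(q-o)/np.linalg.norm(q-o); M=np.eye(3)-np.outer(d,d); A.append(M);B.append(M@o)
    X=np.linalg.lstsq(sum(A),sum(B),rcond=None)[0]; return X,[proj(ps,X)-a,proj(pd,X)-b]
for a,b in (((314.5,171.5),(309,166)),((302,0),(308,0))):
    if b[1]: print(tri(np.array(a),np.array(b)))
# bun lateral: crown left/right extents read from the crops
print("crown scene z.1225",cast(ps,[(295.5,184),(333.5,184),(314.5,184)],.1225),"side",cast(pd,[(290,180),(327.5,180),(308.8,180)],.1225))
# stand foot (lateral) and small things at z=0
for n,px in (("spare",(465,245)),("shaker",(450,315)),("cookies",(189,216)),("tq",(344,297)),("s1",(391,227)),("s2",(265,280))): print(n,cast(ps,px,0.01).round(3))
E
```

```text
(array([ 0.52805309, -0.00950126,  0.14966697]), [array([-0.20309896,  0.21457678]), array([-0.2301505, -0.1704911])])
crown scene z.1225 [[ 0.54133772 -0.04136513]
 [ 0.52171449  0.02535516]
 [ 0.53153485 -0.00803471]] side [[ 0.49320011 -0.00236502]
 [ 0.55926313 -0.02601373]
 [ 0.52628935 -0.01421004]]
spare [[0.502 0.29 ]]
shaker [[0.664 0.273]]
cookies [[ 0.584 -0.26 ]]
tq [[0.68 0.09]]
s1 [[0.497 0.143]]
s2 [[ 0.685 -0.057]]
```

Triangulating gives the bun at about (0.528, −0.010) and the stand at about (0.515, −0.039). The bun is therefore about 32 mm off, toward +y and slightly +x, and the push goes roughly along −tool y. I'll move above the far side of the bun with the gripper shut and look with the wrist camera.

```bash
python3 -m pendant '[[-0.04,-0.03,0,0,-1],[-0.08,-0.06,0,0,-1],[-0.12,-0.09,0,0,-1],[-0.16,-0.12,0,0,-1],[-0.2,-0.155,0,0,-1],[-0.24,-0.185,0,0,-1],[-0.28,-0.215,0,0,-1],[-0.32,-0.25,0,0,-1]]' 10
python3 -m pendant '[[-0.04,-0.03,0,0,-1],[-0.08,-0.06,0,0,-1],[-0.12,-0.09,0,0,-1],[-0.16,-0.12,0,0,-1],[-0.2,-0.155,0,0,-1],[-0.2,-0.155,0,0,-1],[-0.2,-0.155,0,0,-1],[-0.2,-0.155,0,0,-1]]'
python3 - <<'E'
from h import *
im=capture("wrist"); cv2.imwrite("pics/w1.png",im[:,:,::-1]); p=camera_params("wrist");print(p["cam_to_world"].round(4))
o=robot.get_obs();print(o["ee_pos"],o["tcp_rot"],o["q"],o["contact_force"],o["grip_width"])
E
```

```text
clock: 0.95
ee_pos: [0.3949, 0.2619, 0.2356]
tcp_rot: [0.397, 3.116, 0.0]
contact_force: [0.4, 0.2, -0.5]
grip_width: 0.358
clock: 1.75
ee_pos: [0.5481, 0.0641, 0.2353]
tcp_rot: [-0.397, -3.115, -0.001]
contact_force: [0.6, 0.1, 0.2]
grip_width: 0.004
[[ 2.502e-01 -9.350e-01 -2.512e-01  4.779e-01]
 [ 9.682e-01  2.418e-01  6.420e-02  8.280e-02]
 [ 7.000e-04 -2.593e-01  9.658e-01  3.843e-01]
 [ 0.000e+00  0.000e+00  0.000e+00  1.000e+00]]
[0.54806475 0.06455486 0.23547774] [-3.95589303e-01 -3.11598019e+00 -5.65956646e-04] [ 2.40419637e-02  9.90854870e-04  1.62359772e+00  4.47056651e-04
  1.51754511e+00 -1.29421935e+00] [ 0.70250891 -0.07191279  0.5343379 ] 0.0013523693074098623
```

View pics/w1.png

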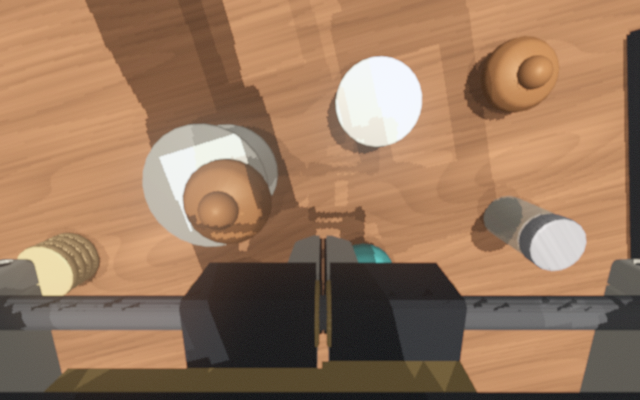

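```bash
cat >> h.py <<'E'
def wrist(im,p,sg,bg,out):
    """stand and bun centres from a wrist view: white edge cast to z=.09, bun's outline against the white to z=.123"""
    lab=cv2.cvtColor(im,cv2.COLOR_RGB2HSV); w=((lab[...,1]<70)&(lab[...,2]>60)).astype(np.uint8)
    w=cv2.medianBlur(w,3)
    vis=im[:,:,::-1].copy()
    cs,_=cv2.findContours(w,cv2.RETR_LIST,cv2.CHAIN_APPROX_NONE)
    c=np.vstack([k[:,0,:] for k in cs if len(k)>25])
    # pixels of the mask border lie just inside white: shift half a pixel is ignored
    Q=cast(p,c,.09); g=np.array(sg,float)
    for t in (.012,.006,.003,.0025):
        keep=abs(np.hypot(*(Q-g).T)-.058)<t; g,res=circ(Q[keep],.058,g)
    for u,v in c[keep]: vis[v,u]=(255,0,0)
    Q2=cast(p,c,.1225); b=np.array(bg,float)
    for t in (.010,.006,.004,.003):
        k2=abs(np.hypot(*(Q2-b).T)-.036)<t; b,r2=circ(Q2[k2],.036,b)
    for u,v in c[k2]: vis[v,u]=(0,0,255)
    for X in (np.r_[g,.09],np.r_[b,.1225]):
        u=proj(p,X); cv2.circle(vis,(int(round(u[0])),int(round(u[1]))),2,(0,255,0),-1)
    cv2.imwrite(out,vis)
    print("stand",g.round(4),keep.sum(),"res",np.abs(res).mean().round(5),"bun",b.round(4),k2.sum(),np.abs(r2).mean().round(5),"need",(g-b).round(4))
    return g,b
E
python3 - <<'E'
from h import *
im=cv2.imread("pics/w1.png")[:,:,::-1].copy(); p=camera_params("wrist")
wrist(im,p,(.515,-.039),(.528,-.01),"pics/v1.png")
v=cv2.imread("pics/v1.png")[100:270,120:320]; cv2.imwrite("pics/v1c.png",cv2.resize(v,(640,544),interpolation=0))
E
```

```text
stand [ 0.5138 -0.0368] 229 res 0.00042 bun [ 0.5263 -0.0111] 181 0.00081 need [-0.0125 -0.0256]
```

View pics/v1c.png

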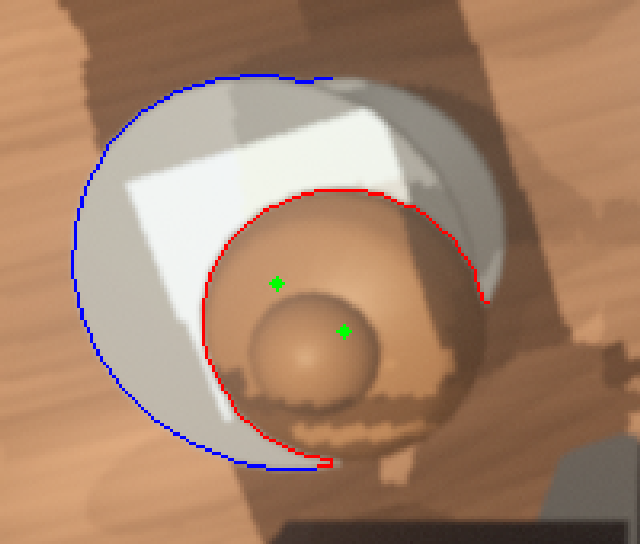

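The fits hold: the disc at radius 58 mm and the bun at 36 mm both sit on their outlines. The bun has to go (−12.5, −25.6) mm, which is 28.5 mm along yaw 244°. I'll roll by 11.5° so that tool y lines up with the push, then descend clear of the bun.

```bash
python3 -m pendant '[[-0.006,-0.006,0,6,-1],[-0.0115,-0.0113,0,11.5,-1],[-0.0115,-0.0113,0.03,11.5,-1],[-0.0115,-0.0113,0.06,11.5,-1],[-0.0115,-0.0113,0.085,11.5,-1],[-0.0115,-0.0113,0.1,11.5,-1],[-0.0115,-0.0113,0.107,11.5,-1],[-0.0115,-0.0113,0.107,11.5,-1]]'
python3 - <<'E'
from h import *
from scipy.spatial.transform import Rotation as R
im=capture("wrist"); cv2.imwrite("pics/w2.png",im[:,:,::-1]); s=capture("scene");
cv2.imwrite("pics/s2.png",cv2.resize(s[100:260,220:420,::-1],(800,600)))
o=robot.get_obs();print(o["ee_pos"],R.from_rotvec(o["tcp_rot"]).as_matrix().round(3),o["contact_force"])
E
```

```text
clock: 2.6
ee_pos: [0.5565, 0.0502, 0.1283]
tcp_rot: [-0.706, -3.06, 0.0]
contact_force: [-0.7, 0.5, -0.4]
grip_width: 0.006
[0.55774432 0.04988821 0.13002019] [[-0.899  0.439  0.002]
 [ 0.439  0.899  0.   ]
 [-0.002  0.001 -1.   ]] [-0.11219414  0.04879634  0.83829376]
```

View pics/w2.png

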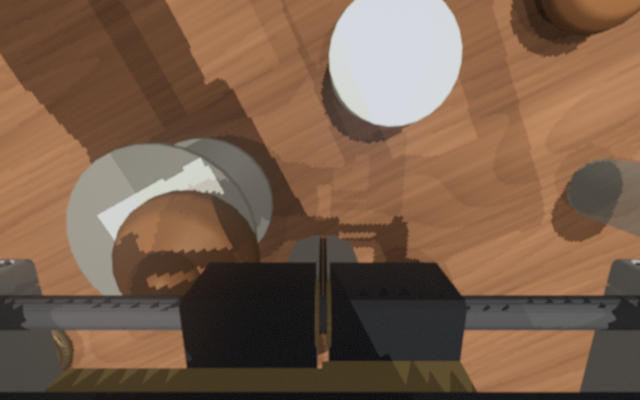

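View pics/s2.png

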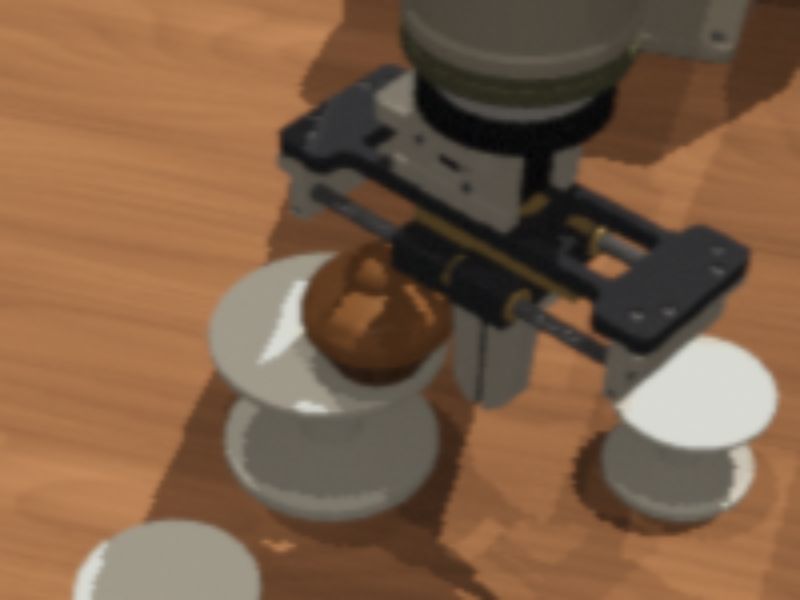

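```bash
python3 - <<'E'
from h import *
s=capture("side"); cv2.imwrite("pics/d2f.png",s[:,:,::-1])
cv2.imwrite("pics/d2.png",cv2.resize(s[90:250,240:440,::-1],(800,600)))
E
```

```text
(no output)
```

View pics/d2.png

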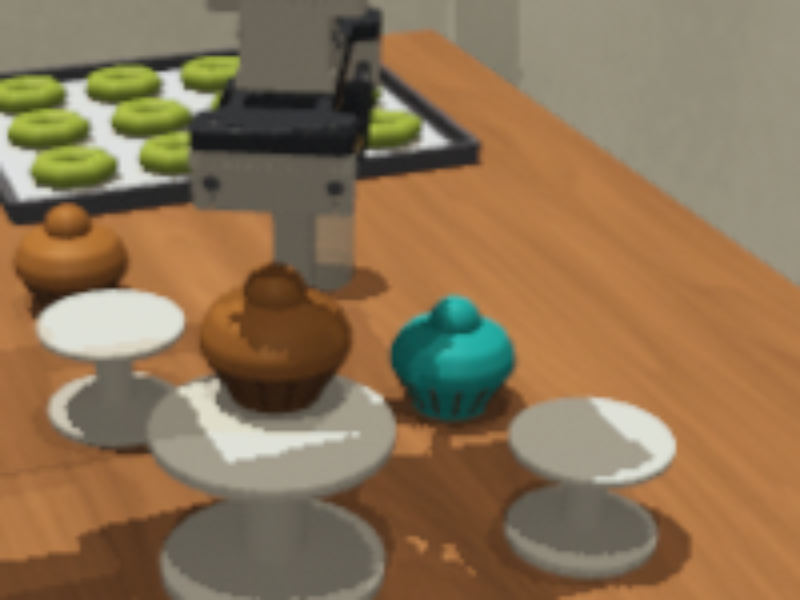

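```bash
python3 - <<'E'
from h import *
p=camera_params("side")
for z in (.162,.17,.18,.19,.195,.2,.21): print(z,proj(p,(.515,-.034,z)).round(1))
print("tip",proj(p,(.5565,.0502,.111)), "bun top",proj(p,(.5263,-.0111,.162)))
E
```

```text
0.162 [306.3 166.8]
0.17 [306.3 162.7]
0.18 [306.2 157.6]
0.19 [306.2 152.4]
0.195 [306.1 149.8]
0.2 [306.1 147.2]
0.21 [306.1 141.8]
tip [312.43265778 167.84047304] bun top [308.10900857 160.34300489]
```

The gripper body's underside is at about z = 0.20, which clears the bun's head at 0.162. Now a slow approach and push along −tool y.

```bash
python3 -m pendant '[[0,-0.003,0,0,-1],[0,-0.006,0,0,-1],[0,-0.008,0,0,-1],[0,-0.0095,0,0,-1],[0,-0.011,0,0,-1],[0,-0.0125,0,0,-1],[0,-0.014,0,0,-1],[0,-0.015,0,0,-1]]'
python3 -m pendant '[[0,-0.0015,0,0,-1],[0,-0.003,0,0,-1],[0,-0.0045,0,0,-1],[0,-0.006,0,0,-1],[0,-0.0075,0,0,-1],[0,-0.009,0,0,-1],[0,-0.01,0,0,-1],[0,-0.01,0,0,-1]]'
python3 - <<'E'
from h import *
o=robot.get_obs();print(o["ee_pos"],o["contact_force"])
s=capture("side"); d=capture("scene");w=capture("wrist")
cv2.imwrite("pics/d3.png",np.hstack([cv2.resize(s[110:250,240:400,::-1],(400,350)),cv2.resize(d[110:250,240:400,::-1],(400,350))]))
cv2.imwrite("pics/w3.png",w[:,:,::-1])
E
```

```text
clock: 3.55
ee_pos: [0.5504, 0.036, 0.1286]
tcp_rot: [-0.708, -3.061, 0.0]
contact_force: [-0.3, -0.8, 0.7]
grip_width: 0.007
clock: 4.35
ee_pos: [0.546, 0.0269, 0.1287]
tcp_rot: [0.708, 3.061, -0.0]
contact_force: [0.8, 0.2, -0.3]
grip_width: 0.007
[0.5460128  0.02693489 0.12867467] [ 0.78162686  0.18107747 -0.33476276]
```

View pics/d3.png

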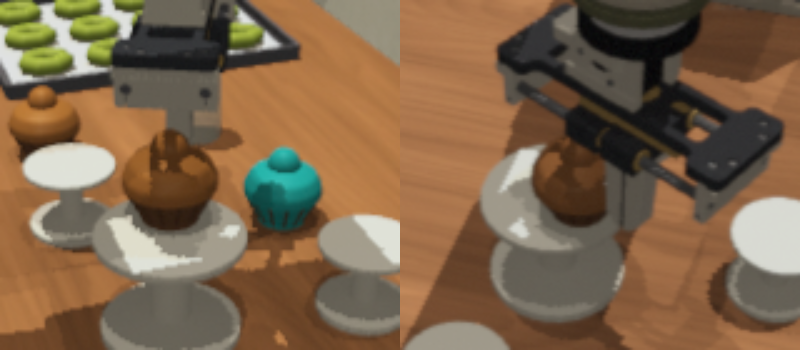

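View pics/w3.png

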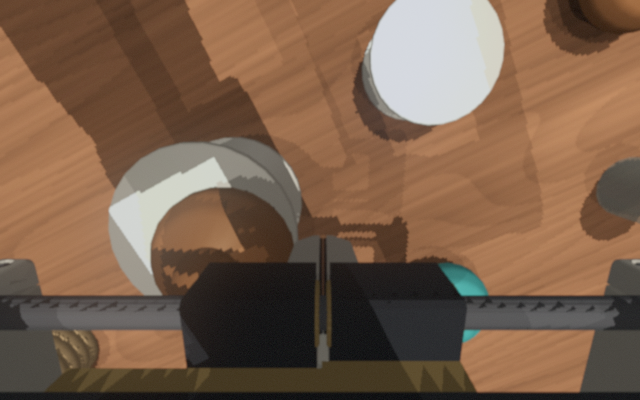

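```bash
cat > m.py <<'E'
import sys
from h import *
n=sys.argv[1]
p=camera_params("wrist"); im=capture("wrist"); o=robot.get_obs(); cv2.imwrite(f"pics/{n}.png",im[:,:,::-1])
g=np.array([.5138,-.0368]); b0=np.array([float(sys.argv[2]),float(sys.argv[3])])
g,b=wrist(im,p,g,b0,f"pics/{n}v.png"); t=o["ee_pos"][:2]
from scipy.spatial.transform import Rotation as R
M=R.from_rotvec(o["tcp_rot"]).as_matrix(); x,y=M[:2,0],M[:2,1]
for l,s in (("now",g),("ref",np.array([.5138,-.0368]))): print(l,"need tool x,y",((s-b)@x).round(4),((s-b)@y).round(4))
print("tcp-bun in tool",((t-b)@x).round(4),((t-b)@y).round(4),o["ee_pos"].round(4),o["contact_force"].round(1),o["clock"])
v=cv2.imread(f"pics/{n}v.png")[100:320,80:340]; cv2.imwrite(f"pics/{n}c.png",cv2.resize(v,None,fx=2.5,fy=2.5,interpolation=0))
E
python3 m.py w3b .524 -.016
```

```text
stand [ 0.5144 -0.0373] 266 res 0.00047 bun [ 0.5215 -0.0169] 251 0.00091 need [-0.007  -0.0203]
now need tool x,y -0.0026 -0.0214
ref need tool x,y -0.0018 -0.0212
tcp-bun in tool -0.0028 0.0504 [0.5461 0.0271 0.1286] [ 0.5  0.  -0.1] 4.55
```

View pics/w3bc.png

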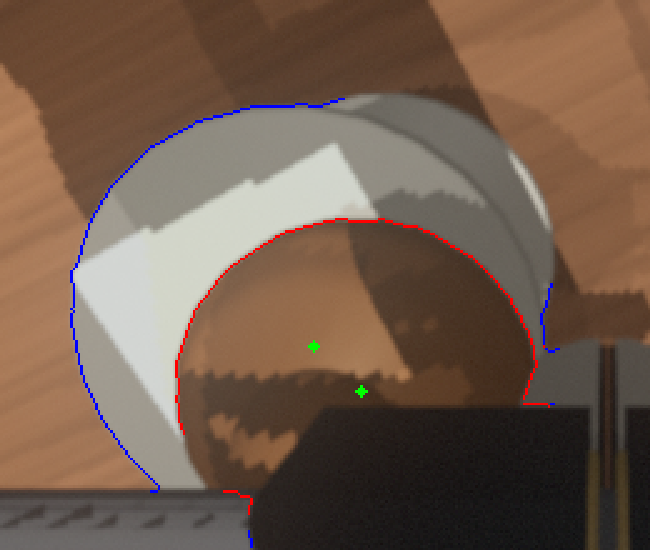

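I'll refine the fit. The silhouette of a short cylinder touches its upper or lower rim depending on the side, so the residual becomes the smaller of the two, and gripper pixels are excluded. Then I'll re-measure both pictures.

```bash
cat >> h.py <<'E'
def fitcyl(p,c,r,z1,z2,g,ts):
    A,B=cast(p,c,z1),cast(p,c,z2); g=np.array(g,float)
    f=lambda q,A,B:np.minimum(np.hypot(*(A-q).T),np.hypot(*(B-q).T))-r
    for t in ts:
        k=abs(f(g,A,B))<t; g=least_squares(f,g,args=(A[k],B[k]),loss="soft_l1",f_scale=.0006).x
    return g,k,np.abs(f(g,A[k],B[k])).mean()
def wrist(im,p,sg,bg,out):
    hsv=cv2.cvtColor(im,cv2.COLOR_RGB2HSV); w=cv2.medianBlur(((hsv[...,1]<70)&(hsv[...,2]>60)).astype(np.uint8),3)
    cs,_=cv2.findContours(w,cv2.RETR_LIST,cv2.CHAIN_APPROX_NONE)
    c=np.vstack([k[:,0,:] for k in cs if len(k)>25]); c=c[(c[:,1]<258)|((c[:,1]<285)&(c[:,0]<170))]; c=c[~((c[:,1]>225)&(c[:,0]>280)&(c[:,0]<370))]
    g,k1,r1=fitcyl(p,c,.058,.082,.09,sg,(.010,.005,.003,.002))
    b,k2,r2=fitcyl(p,c,.036,.118,.127,bg,(.008,.005,.003,.002))
    vis=im[:,:,::-1].copy()
    for k,col in ((k1,(255,0,0)),(k2,(0,0,255))):
        for u,v in c[k]: vis[v,u]=col
    for X in (np.r_[g,.09],np.r_[b,.1225]):
        u=proj(p,X); cv2.circle(vis,(int(round(u[0])),int(round(u[1]))),2,(0,255,0),-1)
    cv2.imwrite(out,vis)
    print("stand",g.round(4),k1.sum(),r1.round(5),"bun",b.round(4),k2.sum(),r2.round(5),"need",(g-b).round(4))
    return g,b
E
python3 - <<'E'
from h import *
p=camera_params("wrist")
wrist(cv2.imread("pics/w3b.png")[:,:,::-1].copy(),p,(.5138,-.0368),(.5215,-.0169),"pics/t.png")
# w1 with its recorded camera pose
p["cam_to_world"]=np.array([[.2502,-.935,-.2512,.4779],[.9682,.2418,.0642,.0828],[.0007,-.2593,.9658,.3843],[0,0,0,1]])
wrist(cv2.imread("pics/w1.png")[:,:,::-1].copy(),p,(.5138,-.0368),(.526,-.011),"pics/t1.png")
E
python3 m.py w4 .5215 -.0169
```

```text
stand [ 0.5146 -0.0373] 222 0.00035 bun [ 0.5227 -0.017 ] 198 0.00026 need [-0.0081 -0.0203]
stand [ 0.5138 -0.0368] 223 0.0004 bun [ 0.5266 -0.0099] 184 0.00045 need [-0.0128 -0.0269]
stand [ 0.5145 -0.0373] 221 0.00034 bun [ 0.5226 -0.017 ] 198 0.00026 need [-0.0081 -0.0204]
now need tool x,y -0.0017 -0.0218
ref need tool x,y -0.0008 -0.0217
tcp-bun in tool -0.0017 0.0499 [0.5461 0.0271 0.1286] [ 0.3 -0.2 -0.9] 4.6
```

View pics/w4c.png

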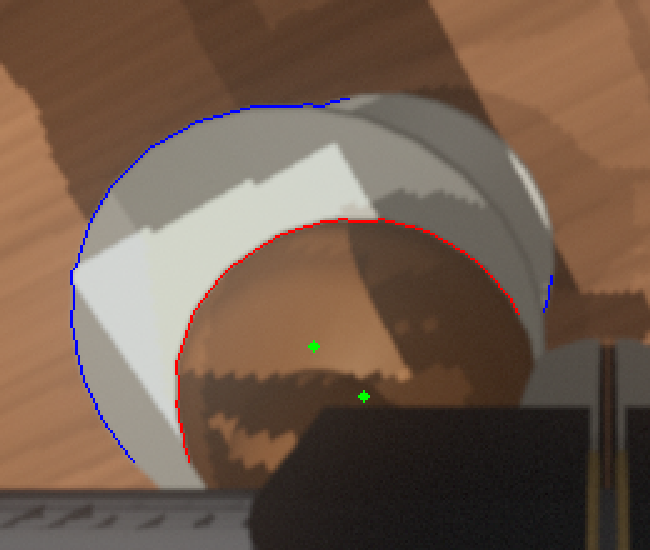

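```bash
python3 -m pendant '[[0,-0.0015,0,0,-1],[-0.0002,-0.003,0,0,-1],[-0.0004,-0.0045,0,0,-1],[-0.0005,-0.006,0,0,-1],[-0.0007,-0.0075,0,0,-1],[-0.0008,-0.009,0,0,-1],[-0.001,-0.0105,0,0,-1],[-0.001,-0.011,0,0,-1]]'
python3 -m pendant '[[0,-0.0015,0,0,-1],[-0.0002,-0.003,0,0,-1],[-0.0004,-0.0045,0,0,-1],[-0.0005,-0.006,0,0,-1],[-0.0006,-0.007,0,0,-1],[-0.0006,-0.007,0,0,-1]]'
python3 m.py w5 .5152 -.033
```

```text
clock: 5.4
ee_pos: [0.542, 0.0166, 0.1286]
tcp_rot: [-0.708, -3.061, 0.0]
contact_force: [-0.3, 0.4, 0.2]
grip_width: 0.007
clock: 6.0
ee_pos: [0.5395, 0.01, 0.1286]
tcp_rot: [-0.708, -3.061, 0.0]
contact_force: [0.5, 0.8, -0.5]
grip_width: 0.0
stand [ 0.5144 -0.038 ] 219 0.00042 bun [ 0.5158 -0.0337] 184 0.00025 need [-0.0014 -0.0042]
now need tool x,y -0.0006 -0.0044
ref need tool x,y 0.0004 -0.0036
tcp-bun in tool -0.0021 0.0498 [0.5395 0.0101 0.1286] [0.3 0.9 0.1] 6.05
```

View pics/w5c.png

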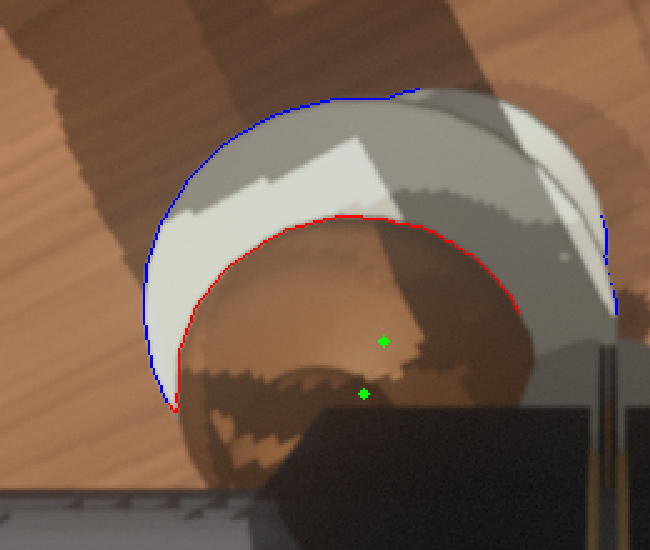

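```bash
python3 -m pendant '[[0,-0.001,0,0,-1],[0,-0.002,0,0,-1],[0,-0.003,0,0,-1],[0,-0.0037,0,0,-1],[0,-0.0037,0,0,-1]]'
python3 -m pendant '[[0,0.002,0,0,-1],[0,0.006,0,0,-1],[0,0.015,0,0,-1],[0,0.03,0,0,-1],[0,0.03,-0.04,0,-1],[-0.02,0.03,-0.08,0,-1],[-0.05,0.03,-0.1,0,-1],[-0.05,0.03,-0.1,0,-1]]'
python3 -m pendant '[[0,0,0,0,-1],[0,0,0,0,-1]]'
python3 m.py w6 .514 -.037
```

```text
clock: 6.55
ee_pos: [0.5379, 0.0068, 0.1286]
tcp_rot: [-0.708, -3.061, 0.0]
contact_force: [0.0, -0.2, -0.1]
grip_width: 0.005
clock: 7.35
ee_pos: [0.6005, 0.0116, 0.2331]
tcp_rot: [0.706, 3.053, 0.002]
contact_force: [-0.5, 0.4, -0.2]
grip_width: 0.001
clock: 7.55
ee_pos: [0.5949, 0.0129, 0.2268]
tcp_rot: [-0.706, -3.058, 0.0]
contact_force: [-0.4, -0.6, -1.2]
grip_width: 0.007
stand [ 0.5142 -0.0379] 359 0.00058 bun [ 0.5134 -0.0368] 271 0.00076 need [ 0.0008 -0.0012]
now need tool x,y -0.0012 -0.0007
ref need tool x,y -0.0004 0.0001
tcp-bun in tool -0.0514 0.0802 [0.5947 0.0128 0.2267] [ 1.2 -0.3 -0. ] 7.6
```

```bash
python3 - <<'E'
import cv2
cv2.imwrite("pics/w6d.png",cv2.imread("pics/w6v.png"))
E
```

```text
(no output)
```

View pics/w6v.png

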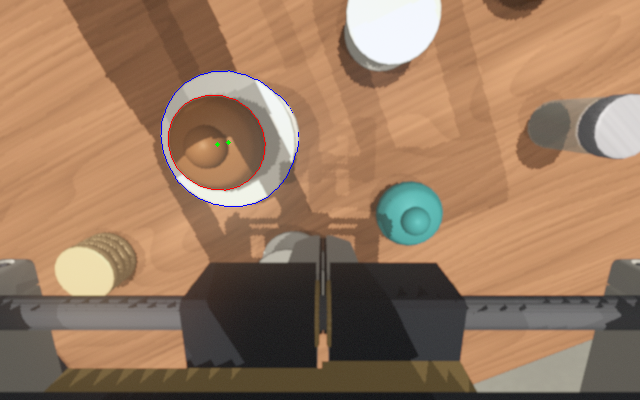

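The bun is within about 1.4 mm. I'll move the wrist camera right above it for an unbiased check, with the tip high and clear.

```bash
python3 -m pendant '[[-0.01,-0.02,-0.01,0,-1],[-0.015,-0.04,-0.02,0,-1],[-0.02,-0.06,-0.02,0,-1],[-0.02,-0.08,-0.02,0,-1],[-0.02,-0.08,-0.02,0,-1],[-0.02,-0.08,-0.02,0,-1],[-0.02,-0.08,-0.02,0,-1]]'
python3 m.py w7 .5138 -.037
python3 - <<'E'
from h import *
s=capture("side"); d=capture("scene")
cv2.imwrite("pics/d7.png",np.hstack([cv2.resize(s[110:270,220:420,::-1],(400,320)),cv2.resize(d[110:270,220:420,::-1],(400,320))]))
cv2.imwrite("pics/d7s.png",d[:,:,::-1]); cv2.imwrite("pics/d7f.png",s[:,:,::-1])
E
```

```text
clock: 8.3
ee_pos: [0.5786, -0.0678, 0.2481]
tcp_rot: [-0.707, -3.06, -0.001]
contact_force: [-1.0, 0.3, -0.5]
grip_width: 0.006
stand [ 0.5138 -0.0387] 368 0.00052 bun [ 0.5137 -0.0373] 250 0.00105 need [ 0.0001 -0.0014]
now need tool x,y -0.0007 -0.0012
ref need tool x,y 0.0001 0.0005
tcp-bun in tool -0.0718 0.0012 [ 0.5788 -0.0677  0.2482] [-0.2  0.4 -0.4] 8.35
```

View pics/w7v.png

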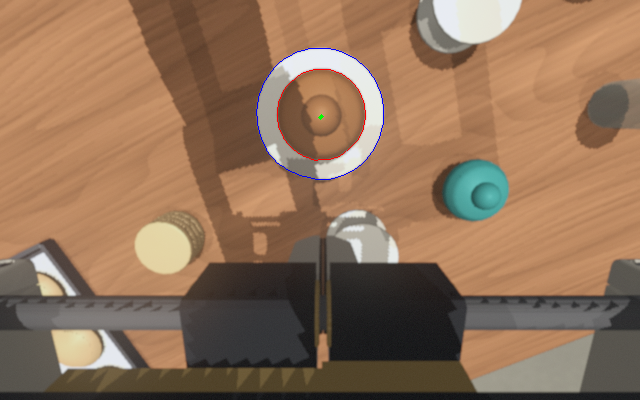

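View pics/d7.png

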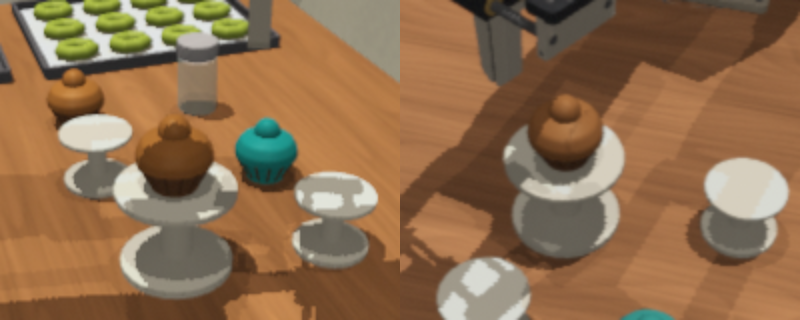

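The bun is centred to about 1.4 mm in both overhead views. As a last check I'll compare the stand and the neighbours in the fixed views before and after.

```bash
python3 - <<'E'
from h import *
def ext(f,box):
    im=cv2.imread(f); hsv=cv2.cvtColor(im,cv2.COLOR_BGR2HSV); x0,y0,x1,y1=box
    w=((hsv[...,1]<75)&(hsv[...,2]>60))[y0:y1,x0:x1]; m=big(w,((x1-x0)/2,(y1-y0)/2)); ys,xs=np.nonzero(m); return xs.min()+x0,xs.max()+x0,ys.max()+y0
for a,b,box in (("scene0","d7s",(265,165,340,245)),("side0","d7f",(270,185,345,262))): print(ext(f"pics/{a}.png",box),ext(f"pics/{b}.png",box))
E
```

```text
(np.int64(272), np.int64(331), np.int64(238)) (np.int64(271), np.int64(331), np.int64(238))
(np.int64(270), np.int64(338), np.int64(258)) (np.int64(270), np.int64(338), np.int64(258))
```

The stand has not moved: its outline agrees within a pixel in both fixed views. The arm is clear, so I'm handing in.

```bash
python3 - <<'E'
from cell import robot
print(robot.sign_off())
E
```

```text
the job is handed in; nothing more can be done
None
```

The brioche now stands upright within about 1.4 mm of the middle of the stand. With the gripper shut, I pushed it slowly at its belt, in short steps along one line about 28 mm long. I then backed the finger off and handed in at about 8.5 s on the clock.

- **Centring:** the two last wrist views, one from directly above, both put the bun 1.4 mm from the centre, with the rim visible all round. I judged that close enough and did not nudge again.
- **Stand:** its outline in both fixed cameras is unchanged to within a pixel. The wrist-camera fits of its centre drifted by up to 2 mm between views, which is about the calibration error.
- **Other checks:** the first two fixed-camera estimates of the stand centre disagreed by about 6 mm, so I relied on the wrist camera for both bun and stand. I checked the spare, shaker and cookies only by eye. They were not touched, and force readings stayed at noise level.

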